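# Catch five nuts from the push-paddle nut dispenser in a hand pan

### The job

Take the yellow pan by its handle, hold it level under the chute of the plywood nut dispenser and, with the pan's far wall, gently push the hanging red paddle in as far as it goes and keep it there while the gate is down, until all five nuts have slid into the pan, none onto the bench. Then set the pan down upright in the middle of the blue mat and let go, leaving the other things on the bench where they are.

Things in the scene. Friction and masses are not known exactly. Their poses are not given: they have to be found in the camera images.
- dispenser: fixed plywood nut dispenser, base 210 x 150 mm, 370 mm tall: two cheeks (94 mm over all) carry an open steel trough, 76 mm wide, that slopes 32 degrees down along its own -x, the pouring direction. Origin: centre of the base's underside; z up, y across. The stand begins 80 mm behind the lip; below and in front of the lip is free. Gate and paddle are light: over 18 N damages them
- lip (a point): middle of the trough's lower edge, 170 mm above the bench, 165 mm in front of the dispenser's origin, axes as the dispenser's. Before it stands the aluminium gate, 108 mm wide, outer face 6 mm in front of the lip, from 30 mm above the lip to 2 mm below. When it sinks, the nuts slide over its upper edge and fall within 70 mm in front of the lip
- pan_grip (a point): centre of the pan's wooden handle: a straight level bar 22 mm wide, 24 mm tall, 66 mm long, sticking out along the pan's +x from the wall, its top 4 mm under the rim; 54 mm above the pan's underside, 91.5 mm from the pan's centre. Axes: x along the handle away from the pan, z up
- pan_center (a point): middle of the yellow sheet-metal pan, half-way up (35 mm above its underside). Pan 115 mm long (x), 100 mm wide (y), 70 mm high, walls 4 mm, open on top, about 0.16 kg; the outside of the far wall (opposite the handle) is 57.5 mm from here along -x. With the rim 40 mm below the lip the paddle's bar stays on this wall. Axes: x towards the handle, z up
- mat: blue bench mat with a white grid, 200 x 170 mm, 3 mm thick, fixed; origin at the centre of its underside
- pan: yellow pan with a wooden handle: origin at the centre of its underside, axes as those of its centre point
- table: the bench, its top at height 0
- pivot (a point): fixed point on the gate's hinge axis (along y), 56 mm behind and 12 mm above the lip. Gate and paddle turn about it together: pushing the paddle back under the chute (+x of the dispenser) lowers the gate. Its bar travels about 50 mm to a hard stop at 0.55 rad; the nuts run only over the last 6 mm. A spring shuts it: 2 to 3 N at first, 4 to 6 N just before the stop; let go, it closes
- paddle_root (a point): fixed point 11 mm behind and 18 mm below the lip: upper edge of the red paddle, gate shut. Paddle 70 mm wide, 58 mm long, a 10 mm round bar along its lower edge, leaning out at 0.5 to 1.0 rad from vertical (clamped by wing nuts, different each time): the bar's front is 22 to 43 mm before the lip, its axis 49 to 69 mm below; at the stop 3 to 30 mm behind the lip, 90 to 95 mm below. Feel for it
- nut1: galvanised hex nut 1 of 5 (all alike), 24 mm across the flats, 15 mm thick, 33 g; origin at its centre
- nut2: galvanised hex nut 2 of 5 (all alike), 24 mm across the flats, 15 mm thick, 33 g; origin at its centre
- nut3: galvanised hex nut 3 of 5 (all alike), 24 mm across the flats, 15 mm thick, 33 g; origin at its centre
- nut4: galvanised hex nut 4 of 5 (all alike), 24 mm across the flats, 15 mm thick, 33 g; origin at its centre
- nut5: galvanised hex nut 5 of 5 (all alike), 24 mm across the flats, 15 mm thick, 33 g; origin at its centre
- glue: bystander: yellow glue bottle, 60 mm wide, 190 mm tall; origin at the centre of its underside
- can: bystander: small tin can of finish, 74 mm wide, 100 mm tall; origin at the centre of its underside
- tape: bystander: yellow and black tape measure, 70 x 34 x 60 mm; origin at the centre of its underside
- hammer: bystander: hammer lying down, 270 mm long; origin at the centre of its underside
- screwdriver: bystander: red-handled screwdriver lying down, 200 mm long; origin at the centre of its underside
- offcut: bystander: dark wood offcut, 110 x 45 x 22 mm; origin at the centre of its underside
Mind the look-alikes: they are no part of the job. What is shaped like the pan but turquoise is not meant.

How it is judged:
On the way, in this order (a step that is already met when the one before it is completed fails the run):
1. the pan is held up off the bench with its opening under the chute's lip (height (world z) of pan_center above 0.07 m and angle between pan_center's own z axis and vertical below 0.3 rad and horizontal distance between pan_center and lip below 0.09 m), for 0.1 s.
2. all five nuts lie in the pan while it is still held up under the chute (x of nut1 in the frame of pan_center between -0.05 and 0.05 m and y of nut1 in the frame of pan_center between -0.042 and 0.042 m and z of nut1 in the frame of pan_center between -0.035 and 0.035 m and x of nut2 in the frame of pan_center between -0.05 and 0.05 m and y of nut2 in the frame of pan_center between -0.042 and 0.042 m and z of nut2 in the frame of pan_center between -0.035 and 0.035 m and x of nut3 in the frame of pan_center between -0.05 and 0.05 m and y of nut3 in the frame of pan_center between -0.042 and 0.042 m and z of nut3 in the frame of pan_center between -0.035 and 0.035 m and x of nut4 in the frame of pan_center between -0.05 and 0.05 m and y of nut4 in the frame of pan_center between -0.042 and 0.042 m and z of nut4 in the frame of pan_center between -0.035 and 0.035 m and x of nut5 in the frame of pan_center between -0.05 and 0.05 m and y of nut5 in the frame of pan_center between -0.042 and 0.042 m and z of nut5 in the frame of pan_center between -0.035 and 0.035 m and height (world z) of pan_center above 0.07 m and horizontal distance between pan_center and lip below 0.09 m), for 0.2 s.
At the end, for the whole second after the job is handed in: all five nuts lie inside the pan, and the pan stands flat (within 5 degrees) and still on the blue mat, its centre within 45 mm of the mat's centre (x of nut1 in the frame of pan_center between -0.05 and 0.05 m and y of nut1 in the frame of pan_center between -0.042 and 0.042 m and z of nut1 in the frame of pan_center between -0.035 and 0.035 m and x of nut2 in the frame of pan_center between -0.05 and 0.05 m and y of nut2 in the frame of pan_center between -0.042 and 0.042 m and z of nut2 in the frame of pan_center between -0.035 and 0.035 m and x of nut3 in the frame of pan_center between -0.05 and 0.05 m and y of nut3 in the frame of pan_center between -0.042 and 0.042 m and z of nut3 in the frame of pan_center between -0.035 and 0.035 m and x of nut4 in the frame of pan_center between -0.05 and 0.05 m and y of nut4 in the frame of pan_center between -0.042 and 0.042 m and z of nut4 in the frame of pan_center between -0.035 and 0.035 m and x of nut5 in the frame of pan_center between -0.05 and 0.05 m and y of nut5 in the frame of pan_center between -0.042 and 0.042 m and z of nut5 in the frame of pan_center between -0.035 and 0.035 m and horizontal distance between pan_center and mat below 0.045 m and height (world z) of pan_center between 0.034 and 0.043 m and angle between pan_center's own z axis and vertical below 0.08 rad and linear speed of pan below 0.02 m/s); the robot touches nothing.
It fails at once if the dispenser (its gate and paddle included) is pressed or knocked by the pan, fingers or arm with more than 18 N (contact force between dispenser and pan above 18 N or contact force between dispenser and the fingers above 18 N or contact force between dispenser and the arm above 18 N).
It fails at once if a nut falls on the bench (contact force between any of nut1, nut2, nut3, nut4, nut5 and table above 0.05 N).
It fails at once if another thing on the bench is pushed aside by more than 25 mm (distance of any of glue, can, tape, hammer, screwdriver, offcut from where it was at the start of the episode above 0.025 m).
It also fails if it takes over 61 s, if anything falls off the work surface, if the arm or the gripper's body presses on something with over 40 N, if the wrist force passes 120 N, or if a joint passes its speed limit or range.

### The arm

A 6-joint arm with a two-finger parallel gripper is mounted at the origin on the work surface. World frame = base frame: x ahead of the robot, y to its left, z up, the work surface at z = 0. Lengths are in m, angles in rad, forces in N, time in s.
With the tool pointing down it reaches from about 0.35 to 0.775 m from the base axis. Payload 7.3 kg.
Tool frame: the origin (TCP) lies at the very end of the fingers, on their centre line; the grasp point (between the pads) lies 19 mm behind it; z points along the fingers, y is the line along which they close (so a half turn about z gives the same grasp; the last joint's range is limited). The gripper opens to 92 mm and grips with 3 to 60 N. Pads are 19 mm wide; open, the fingers measure 130 mm over their backs; the gripper's body (75 mm by 190 mm) begins 47 mm behind the grasp point.
Start: joints at [-1.303, 0.342, 1.524, -0, 1.275, -0.146], TCP at [0.211, -0.481, 0.227] pointing down, gripper open.
Joint ranges: [-2.53, 2.53], [-0.77, 2.02], [0.04, 2.7], [-1, 4.14], [0.28, 2.66], [-3.11, 3.11]. Speed limits (rad/s): [2.57, 2.57, 3.14, 3.14, 3.14, 3.14].

### API

Orientations are given as [roll, pitch, yaw] about the fixed x, y, z axes, in that order (R = Rz(yaw) Ry(pitch) Rx(roll)).
In Python, from cell import observe, read_camera, get_calibration, hand_in, search_frame gives the robot as it stands.
- The arm moves only by the tool step_arm, never from a script. Its argument "commands" is a list of rows, each an object with "translation": the shift along the tool's x, y, z in mm, a list of three; "roll": the turn about the tool's z in rad. In form: [{"translation": [x, y, z], "roll": roll}, ...]. A call has 1 to 20 rows; each row shifts and turns the commanded pose from where the row before left it, along the tool's axes as they then stand; what a row does not reach is not made up. A row lasts 1/12 s, in which the tool goes at most 41.7 mm and 7.16 degrees, less where a joint would pass 70% of its speed; a pose out of reach is approached as far as the arm can. A call is refused whole if a number of a shift passes 41.7 or a number of a turn 0.125, either way. A call with a gripper value outside its range is refused whole. "fingers" is the opening, from 0 (shut) to 1 (fully open), set as the call begins (left out, the last holds). The fingers move at their own pace and stop on an object; "grip_force" is the grip in N (left out, the last holds). Time passes only in rows, so rows that do not move let the fingers close. It gives the time, the measured TCP pose, the force, the opening and the grip force at its end, in the units of the state.
- observe(): the state, without advancing time (a new reading comes with each control period).
- read_camera(name): name is "scene" or "side" or "wrist"; returns the picture (420x560x3 uint8, red, green, blue); there is no depth.
- get_calibration(name): a dict with "camera_matrix" (3x3 intrinsics, pixels), "dist_coeffs" ([k1, k2, p1, p2, k3] as OpenCV has them; the pictures are not rectified), "world_from_camera" (4x4, takes a point from camera to world coordinates). Camera axes: x right, y up, looking along -z (the intrinsics and any distortion apply to the point x, -y, -z); pixel columns grow to the right and rows downward; lengths in m; the calibration is good to about 2 mm. A picture is of the moment at which its call begins: read the wrist's pose just before it. get_calibration takes no time and is no camera call; for the wrist camera it gives the pose at the moment of the call.
- hand_in(): hands the job in; it is judged then, once.
Trained networks look in the newest picture that a camera, given by its name, has taken for a name from the list of things; names that differ only in an ending like _2 or _b are one class to them, and where a whole thing is asked for, a point or a joint stands for the part that bears it (a point fixed in the world has none). Each returns a list of dicts, best first, with "confidence" (0 to 1); they miss things now and then, are a little off and sometimes report something else, mostly with a low value. They report only what shows in the picture. A call takes as long as a camera call. They do not tell look-alikes from the thing itself.
- search_frame(camera, name): "at" ([x, y, z] in m, in world coordinates, good to about 4 mm: the middle of the surface that is visible of it).
The state is a dict: "time": time; "qpos": joint angles; "qvel": joint speeds; "joint_efforts": joint torques, N m; "tool_pos": TCP position; "tool_rot": TCP orientation; "contact_force": force on the tool from outside, world axes, zero at the start; "torque": the same for the moment, N m; "opening": finger opening in m; "grip_force": force on a finger pad.
Only numpy, scipy, OpenCV 4.12 (cv2) and the standard library are available. Lean on these libraries where they do the work, as an engineer would, in place of code of your own. Each camera call takes 0.05 s, during which the arm holds its last target. There are 200 camera calls.

## Working session

There is one attempt and no reset: what is moved stays moved. The work goes in short steps, Python scripts to look and compute and a tool call to move; the robot and the scene stay as the last step left them, time stands still between calls to the robot, and variables do not carry over. Pictures are saved under pics/ and viewed, at most 10 in all, crops included, and the job is handed in when it is done.

Besides the shell and the picture viewer there is one more tool, called after "Emit:" in YAML: its name, and indented under it one key for each argument. step_arm: Moves the arm, as the interface text tells. Its arguments: {"type":"object","properties":{"commands":{"type":"array"},"fingers":{"type":"number"},"grip_force":{"type":"number"}},"required":["commands"]}

```bash
ls; mkdir -p pics; python3 - <<'E'
from cell import *
import cv2,numpy as np
o=observe();print({k:np.round(v,3).tolist() for k,v in o.items()})
ims=[]
for c in("scene","side"):
    im=read_camera(c);cv2.imwrite(f"pics/{c}0.png",im[:,:,::-1])
    for n in("pan","mat","dispenser","lip","pan_grip","pan_center","paddle_root","pivot","nut1","glue","can","tape","hammer","screwdriver","offcut"):
        try:
            for r in search_frame(c,n)[:3]: print(c,n,np.round(r["at"],3),round(r["confidence"],2))
        except Exception as e: print(c,n,e)
print(observe()["time"])
E
```

```text
pics
{'time': 0.0, 'qpos': [-1.303, 0.343, 1.525, -0.0, 1.275, -0.146], 'qvel': [-0.001, 0.001, -0.0, -0.001, 0.0, 0.0], 'joint_efforts': [-0.0, -43.124, -24.422, 0.072, 0.056, -0.0], 'tool_pos': [0.211, -0.48, 0.226], 'tool_rot': [-3.14, -0.0, 0.414], 'contact_force': [-0.803, 0.299, 0.409], 'torque': [-0.006, 0.028, 0.036], 'grip_force': 0.0, 'opening': 0.092}
scene pan [ 0.578 -0.096  0.037] 0.7
scene mat [ 0.443 -0.299  0.001] 0.85
scene mat [0.634 0.317 0.212] 0.66
scene dispenser [0.632 0.319 0.212] 0.66
scene lip [0.634 0.321 0.212] 0.75
scene pan_grip [ 0.137 -0.348  0.044] 0.83
scene pan_grip [ 0.577 -0.095  0.034] 0.62
scene pan_grip [0.637 0.32  0.212] 0.26
scene pan_center [ 0.575 -0.094  0.038] 0.68
scene pan_center [ 0.141 -0.348  0.043] 0.6
scene paddle_root [0.632 0.317 0.214] 0.77
scene pivot [0.637 0.32  0.214] 0.95
scene nut1 [0.55  0.197 0.191] 0.5
scene nut1 [0.557 0.217 0.205] 0.48
scene glue [0.363 0.325 0.128] 0.62
scene can [0.79  0.001 0.094] 0.78
scene tape [ 0.652 -0.303  0.058] 0.83
scene hammer [ 0.684 -0.457  0.019] 0.76
scene hammer [ 0.578 -0.094  0.0
[... 477 characters left out ...]
ip [ 0.214 -0.335  0.06 ] 0.84
side pan_grip [ 0.593 -0.106  0.04 ] 0.63
side pan_center [ 0.588 -0.104  0.039] 0.9
side pan_center [ 0.217 -0.34   0.062] 0.67
side pan_center [ 0.624 -0.29   0.044] 0.35
side paddle_root [0.579 0.374 0.214] 0.77
side pivot [0.588 0.376 0.22 ] 0.95
side nut1 [0.557 0.238 0.217] 0.61
side nut1 [0.585 0.216 0.209] 0.59
side glue [0.352 0.354 0.125] 0.56
side can [ 0.639 -0.454  0.024] 0.64
side can [0.756 0.028 0.084] 0.63
side can [ 0.592 -0.108  0.035] 0.24
side tape [ 0.625 -0.29   0.044] 0.97
side hammer [ 0.638 -0.453  0.026] 0.94
side screwdriver [0.571 0.191 0.193] 0.71
side screwdriver [0.337 0.152 0.017] 0.58
side offcut [ 0.392 -0.057  0.022] 0.84
1.6
```

View pics/scene0.png

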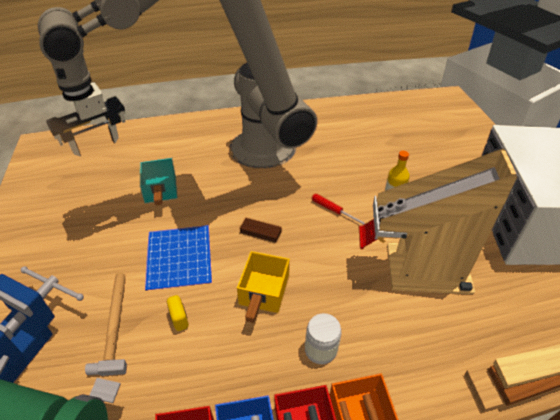

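View pics/side0.png

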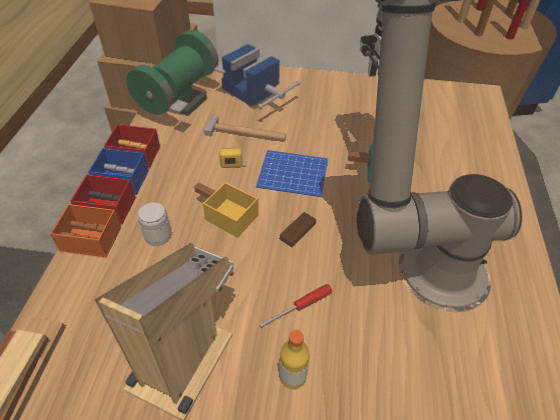

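The scene picture shows the yellow pan at about (263,282) with its handle towards the camera (255,305). The mat is at (180,257) and the turquoise decoy at (158,180). The dispenser's gate is at (377,215) and the red paddle at (367,233), pouring towards the pan. The side picture agrees: pan (231,208), handle (205,191), gate (225,268). Next I'll enlarge these areas.

```bash
python3 - <<'E'
import cv2,numpy as np
a=cv2.imread("pics/scene0.png");b=cv2.imread("pics/side0.png")
def c(im,x,y,w,h,s): 
    return cv2.resize(im[y:y+h,x:x+w],(w*s,h*s),interpolation=cv2.INTER_CUBIC)
out=np.zeros((600,800,3),np.uint8)
# x5 crops 80x60
for (im,x,y),(ox,oy) in zip([(a,345,185),(b,175,235),(a,225,245),(b,187,170)],[(0,0),(400,0),(0,300),(400,300)]):
    p=c(im,x,y,80,60,5)
    for k in range(0,80,10): cv2.line(p,(k*5,0),(k*5,6),(255,0,255),1)
    for k in range(0,60,10): cv2.line(p,(0,k*5),(6,k*5),(255,0,255),1)
    out[oy:oy+300,ox:ox+400]=p
cv2.imwrite("pics/crops1.png",out)
E
```

```text
(no output)
```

View pics/crops1.png

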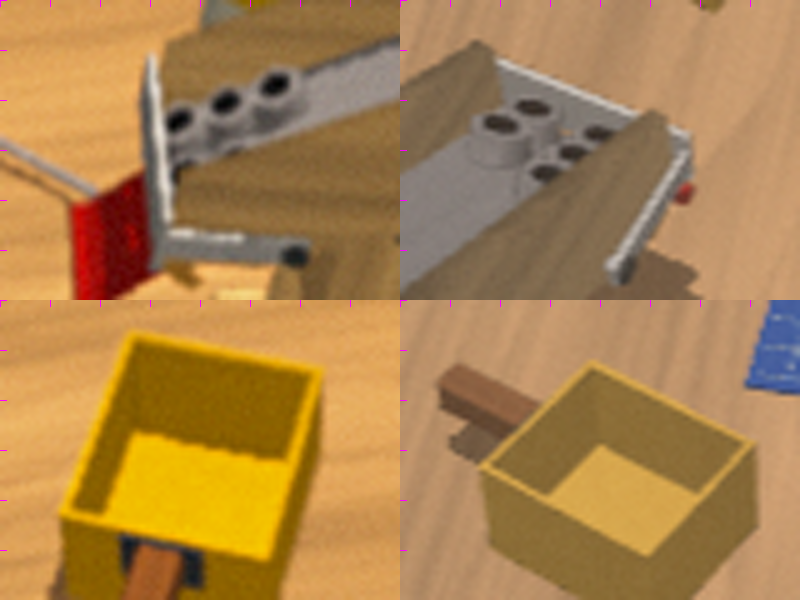

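The crops show the gate's top edge in scene px (375,196) to (379,231) and the paddle bar at (359,226) to (360,245). In the side view the gate edge runs (233,263) to (195,247). The pan's rim corners are sharp in both views. I'll fit the poses from these.

```bash
cat > h.py <<'E'
import numpy as np,cv2
from cell import *
from scipy.optimize import least_squares
def proj(cal,P):
    W=np.linalg.inv(np.array(cal["world_from_camera"]));p=np.asarray(P)@W[:3,:3].T+W[:3,3]
    p=p*[1,-1,-1]
    return cv2.projectPoints(p.reshape(-1,1,3),np.zeros(3),np.zeros(3),np.array(cal["camera_matrix"]),np.array(cal["dist_coeffs"]))[0].reshape(-1,2)
def ray(cal,uv,z):
    T=np.array(cal["world_from_camera"])
    n=cv2.undistortPoints(np.array(uv,float).reshape(-1,1,2),np.array(cal["camera_matrix"]),np.array(cal["dist_coeffs"])).reshape(-1,2)
    d=np.c_[n[:,0],-n[:,1],-np.ones(len(n))]@T[:3,:3].T
    return T[:3,3]+d*((z-T[2,3])/d[:,2])[:,None]
def place(q,M):
    c,s=np.cos(q[2]),np.sin(q[2]);M=np.asarray(M,float)
    return np.c_[q[0]+c*M[:,0]-s*M[:,1],q[1]+s*M[:,0]+c*M[:,1],M[:,2]]
def fit(obs,q0):
    f=lambda q:np.concatenate([(proj(c,place(q,M))-np.array(u)).ravel() for c,M,u in obs])
    r=least_squares(f,q0,loss="soft_l1");return r.x,np.round(f(r.x).reshape(-1,2),1).tolist()
E
python3 - <<'E'
from h import *
A=get_calibration("scene");B=get_calibration("side")
rim=np.array([[57.5,-50,70],[57.5,50,70],[-57.5,-50,70],[-57.5,50,70]])/1e3
# pan frame: handle roughly +x; +y left
sc=[(237.4,287.6),(279,296.4),(251,251.6),(289.4,258.6)]
si=[(225.4,182.4),(203.4,203.2),(258,198.6),(237,221)]
print("pan",fit([(A,rim,sc),(B,rim,si)],[.58,-.1,0]))
# dispenser: +x ~ +y world; its +y ~ -x world
g=np.array([[-170,54,200],[-170,-54,200]])/1e3
print("disp",fit([(A,g,[(375.4,196),(378.6,230.6)]),(B,g,[(233,262.6),(194.6,247.4)])],[.58,.36,1.5]))
q,_=fit([(A,g,[(375.4,196),(378.6,230.6)]),(B,g,[(233,262.6),(194.6,247.4)])],[.58,.36,1.5])
print("lip",place(q,[[-.165,0,.17]]))
print("pivot pred",proj(A,place(q,[[-.109,-.057,.182]])),"obs 404,236.2",proj(B,place(q,[[-.109,.057,.182]])),"obs 219.4,289")
bar=ray(A,[(359.4,226),(360.2,245)],.11);print("bar@z.11",bar)
inv=lambda P:(P[:,:2]-q[:2])@np.array([[np.cos(q[2]),-np.sin(q[2])],[np.sin(q[2]),np.cos(q[2])]])
for z in(.10,.11,.12):print(z,(inv(ray(A,[(359.4,226),(360.2,245)],z))*1e3+[165,0]).round(1).tolist())
for n,C in(("scene",A),("side",B)):
    im=cv2.imread(f"pics/{n}0.png");hsv=cv2.cvtColor(im,cv2.COLOR_BGR2HSV)
    m=cv2.inRange(hsv,(100,120,60),(125,255,255));k,l,s,c=cv2.connectedComponentsWithStats(cv2.morphologyEx(m,cv2.MORPH_CLOSE,np.ones((5,5))))
    for j in range(1,k):
        if s[j,4]>800:
            h=cv2.convexHull(np.argwhere(l==j)[:,::-1].astype(np.int32)).reshape(-1,2)
            W=ray(C,h,.003)[:,:2].astype(np.float32);print(n,s[j],cv2.minAreaRect(W))
E
```

```text
pan (array([ 0.58223263, -0.08999102, -0.42768933]), [[-0.5, -0.5], [-0.2, -0.7], [-0.4, -1.5], [0.4, -1.2], [-0.9, -0.8], [-1.3, 0.2], [-0.3, -0.4], [-0.9, 0.4]])
disp (array([0.60305559, 0.34526072, 1.29226638]), [[0.0, -1.6], [0.2, -3.1], [-0.1, 0.0], [-5.4, -2.1]])
lip [[0.55769007 0.18661971 0.17      ]]
pivot pred [[404.6985359  235.50940223]] obs 404,236.2 [[220.70809379 290.32835708]] obs 219.4,289
bar@z.11 [[0.51766098 0.16384828 0.11      ]
 [0.57767424 0.14595321 0.11      ]]
0.1 [[-31.2, 41.7], [-31.9, -21.7]]
0.11 [[-32.9, 32.2], [-33.6, -30.4]]
0.12 [[-34.6, 22.7], [-35.3, -39.1]]
scene [ 146  226   65   64 3545] ((0.43598008155822754, -0.3007497191429138), (0.16714711487293243, 0.1983843296766281), 87.84001922607422)
scene [   0  275   53   90 2273] ((0.5489224195480347, -0.6948171854019165), (0.296384334564209, 0.13411282002925873), 12.68354606628418)
scene [ 216  396   57   24 1047] ((0.8693955540657043, -0.18326297402381897), (0.1158752515912056, 0.04865317419171333), 79.8492431640625)
side [ 89 149  55  34 966] ((0.9824559092521667, -0.24227166175842285), (0.14821051061153412, 0.13283924758434296), 0.23386666178703308)
side [ 257  151   70   45 2341] ((0.4337400496006012, -0.2985076308250427), (0.1681901216506958, 0.19577866792678833), 87.8666000366211)
```

Fitted poses:
- **Pan:** (0.582, -0.090), yaw -0.43.
- **Lip:** (0.558, 0.187), dispenser yaw about 1.29.
- **Paddle bar:** front about 33 mm before the lip.
- **Mat:** (0.435, -0.300).

The gripper has to turn to yaw 2.71 so that joint 6 stays in range later at the chute.

Emit:
step_arm:
  commands:
    - {"translation": [0, 0, 0], "roll": -0.121}
    - {"translation": [0, 0, 0], "roll": -0.121}
    - {"translation": [0, 0, 0], "roll": -0.121}
    - {"translation": [0, 0, 0], "roll": -0.121}
    - {"translation": [0, 0, 0], "roll": -0.121}
    - {"translation": [0, 0, 0], "roll": -0.121}
    - {"translation": [0, 0, 0], "roll": -0.121}
    - {"translation": [0, 0, 0], "roll": -0.121}
    - {"translation": [0, 0, 0], "roll": -0.121}
    - {"translation": [0, 0, 0], "roll": -0.121}
    - {"translation": [0, 0, 0], "roll": -0.121}
    - {"translation": [0, 0, 0], "roll": -0.121}
    - {"translation": [0, 0, 0], "roll": -0.121}
    - {"translation": [0, 0, 0], "roll": -0.121}
    - {"translation": [0, 0, 0], "roll": -0.121}
    - {"translation": [0, 0, 0], "roll": -0.121}
    - {"translation": [0, 0, 0], "roll": -0.121}
    - {"translation": [0, 0, 0], "roll": -0.121}
    - {"translation": [0, 0, 0], "roll": -0.121}
  fingers: 1

```text
time: 3.18
tool_pos: [0.2111, -0.4807, 0.2267]
tool_rot: [-3.142, 0.0, 2.719]
contact_force: [-0.3, -0.2, -0.1]
opening: 0.0917
grip_force: 0.0
```

```bash
cat >> h.py <<'E'
from scipy.spatial.transform import Rotation as Ro
def to(*t):
    o=observe();R=Ro.from_euler("xyz",o["tool_rot"])
    print("t",round(o["time"],2),"tcp",np.round(o["tool_pos"],4),"rot",np.round(o["tool_rot"],3),"F",np.round(o["contact_force"],1),"op",round(o["opening"],4),"q",np.round(o["qpos"],2))
    for x in t: print(x,"-> tool mm",np.round(1e3*R.inv().apply(np.array(x)-o["tool_pos"]),1))
E
python3 -c "
from h import *
to((.657,-.124,.16))"
```

```text
t 3.18 tcp [ 0.2111 -0.4807  0.2267] rot [-3.142  0.     2.719] F [-0.3 -0.2 -0.1] op 0.0917 q [-1.3   0.34  1.52  0.    1.28 -2.45]
(0.657, -0.124, 0.16) -> tool mm [-260.3  508.2   66.7]
```

Emit:
step_arm:
  commands:
    - {"translation": [-16.3, 31.8, 0], "roll": 0}
    - {"translation": [-16.3, 31.8, 0], "roll": 0}
    - {"translation": [-16.3, 31.8, 0], "roll": 0}
    - {"translation": [-16.3, 31.8, 0], "roll": 0}
    - {"translation": [-16.3, 31.8, 0], "roll": 0}
    - {"translation": [-16.3, 31.8, 0], "roll": 0}
    - {"translation": [-16.3, 31.8, 0], "roll": 0}
    - {"translation": [-16.3, 31.8, 0], "roll": 0}
    - {"translation": [-16.3, 31.8, 0], "roll": 0}
    - {"translation": [-16.3, 31.8, 0], "roll": 0}
    - {"translation": [-16.3, 31.8, 0], "roll": 0}
    - {"translation": [-16.3, 31.8, 0], "roll": 0}
    - {"translation": [-16.3, 31.8, 0], "roll": 0}
    - {"translation": [-16.3, 31.8, 0], "roll": 0}
    - {"translation": [-16.3, 31.8, 0], "roll": 0}
    - {"translation": [-16.3, 31.8, 0], "roll": 0}
    - {"translation": [0, 0, 0], "roll": 0}
    - {"translation": [0, 0, 0], "roll": 0}

```text
time: 4.68
tool_pos: [0.6607, -0.1247, 0.2256]
tool_rot: [-3.141, -0.001, 2.716]
contact_force: [-0.1, 0.1, -0.2]
opening: 0.0916
grip_force: 0.0
```

```bash
python3 - <<'E'
from h import *
im=read_camera("wrist");cal=get_calibration("wrist")
for n in("pan_grip","pan_center"):
    for r in search_frame("wrist",n)[:2]:print(n,np.round(r["at"],3),r["confidence"])
q=(.5822,-.09,-.4277)
M=np.array([[58.5,-11,66],[58.5,11,66],[124.5,-11,66],[124.5,11,66],[57.5,-50,70],[57.5,50,70],[-57.5,-50,70],[-57.5,50,70]])/1e3
u=proj(cal,place(q,M));print(u.round().tolist())
out=im[:,:,::-1].copy()
for p in u: cv2.circle(out,tuple(int(v) for v in p),3,(255,0,255),1)
cv2.imwrite("pics/w1.png",out);cv2.imwrite("pics/w1raw.png",im[:,:,::-1])
to((.657,-.124,.16))
E
```

```text
pan_grip [ 0.584 -0.092  0.004] 0.61
[[274.0, 172.0], [295.0, 172.0], [274.0, 232.0], [294.0, 232.0], [236.0, 171.0], [333.0, 171.0], [231.0, 48.0], [338.0, 48.0]]
t 4.83 tcp [ 0.6592 -0.1272  0.2267] rot [-3.141 -0.     2.712] F [ 0.3 -0.4 -0.1] op 0.0919 q [-0.3   0.62  1.06 -0.    1.46 -1.45]
(0.657, -0.124, 0.16) -> tool mm [ 3.3  2.  66.7]
```

View pics/w1.png

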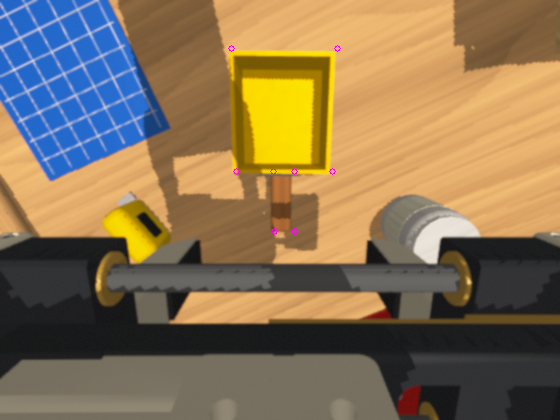

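The wrist picture shows the model points on the pan's rim (232–334, 52–172) and its handle (272–292, 172–231) to within about 2 mm, so the pose is confirmed. Going down to the handle.

Emit:
step_arm:
  commands:
    - {"translation": [3, 2, 10], "roll": 0}
    - {"translation": [0, 0, 20], "roll": 0}
    - {"translation": [0, 0, 20], "roll": 0}
    - {"translation": [0, 0, 20], "roll": 0}
    - {"translation": [0, 0, 20], "roll": 0}
    - {"translation": [0, 0, 20], "roll": 0}
    - {"translation": [0, 0, 20], "roll": 0}
    - {"translation": [0, 0, 20], "roll": 0}
    - {"translation": [0, 0, 20], "roll": 0}
    - {"translation": [0, 0, 20], "roll": 0}
    - {"translation": [0, 0, 0], "roll": 0}
    - {"translation": [0, 0, 0], "roll": 0}

```text
time: 5.83
tool_pos: [0.6569, -0.1243, 0.0365]
tool_rot: [-3.141, -0.002, 2.711]
contact_force: [-0.7, -0.5, 1.2]
opening: 0.092
grip_force: 0.0
```

Emit:
step_arm:
  commands:
    - {"translation": [0, 0, 0], "roll": 0}
    - {"translation": [0, 0, 0], "roll": 0}
    - {"translation": [0, 0, 0], "roll": 0}
    - {"translation": [0, 0, 0], "roll": 0}
    - {"translation": [0, 0, 0], "roll": 0}
    - {"translation": [0, 0, 0], "roll": 0}
    - {"translation": [0, 0, 0], "roll": 0}
    - {"translation": [0, 0, 0], "roll": 0}
    - {"translation": [0, 0, 0], "roll": 0}
    - {"translation": [0, 0, 0], "roll": 0}
  fingers: 0
  grip_force: 55

```text
time: 6.67
tool_pos: [0.658, -0.1233, 0.0367]
tool_rot: [-3.142, 0.0, 2.713]
contact_force: [0.2, 0.5, -0.1]
opening: 0.0294
grip_force: 0.0
```

Emit:
step_arm:
  commands:
    - {"translation": [0, 0, 0], "roll": 0}
    - {"translation": [0, 0, 0], "roll": 0}
    - {"translation": [0, 0, 0], "roll": 0}
    - {"translation": [0, 0, 0], "roll": 0}
    - {"translation": [0, 0, 0], "roll": 0}
    - {"translation": [0, 0, 0], "roll": 0}

```text
time: 7.17
tool_pos: [0.658, -0.1234, 0.0367]
tool_rot: [-3.141, 0.0, 2.713]
contact_force: [0.6, -0.6, -0.3]
opening: 0.0216
grip_force: 54.9
```

Emit:
step_arm:
  commands:
    - {"translation": [0, 0, -5], "roll": 0}
    - {"translation": [0, 0, -15], "roll": 0}
    - {"translation": [0, 0, -20], "roll": 0}
    - {"translation": [0, 0, -20], "roll": 0}
    - {"translation": [0, 0, -20], "roll": 0}
    - {"translation": [0, 0, 0], "roll": 0}
    - {"translation": [0, 0, 0], "roll": 0}

```text
time: 7.75
tool_pos: [0.6585, -0.1235, 0.1177]
tool_rot: [3.141, 0.003, 2.713]
contact_force: [0.2, -0.5, -2.8]
opening: 0.0215
grip_force: 54.9
```

```bash
python3 - <<'E'
from h import *
to()
im=read_camera("wrist");cv2.imwrite("pics/w2.png",im[:,:,::-1])
E
```

```text
t 7.75 tcp [ 0.6585 -0.1235  0.1177] rot [3.141e+00 3.000e-03 2.713e+00] F [ 0.2 -0.5 -2.8] op 0.0215 q [-0.3   0.7   1.23 -0.    1.21 -1.44]
```

View pics/w2.png

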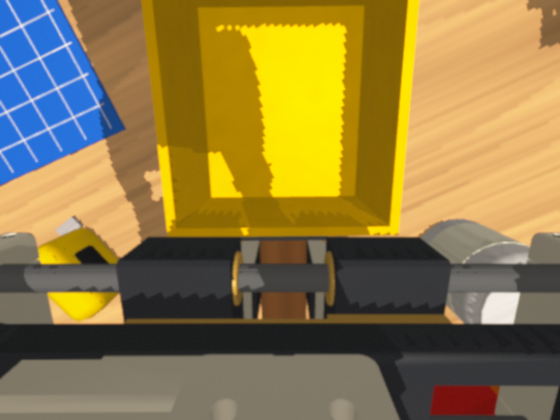

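The pan is gripped level by its handle (rim's near edge at row 235, handle between the fingers at columns 258–310). Now I'll move clear of the other things and turn it to face the chute.

Emit:
step_arm:
  commands:
    - {"translation": [15, -4, 0], "roll": 0}
    - {"translation": [25, -7.3, 0], "roll": 0}
    - {"translation": [25, -7.3, 0], "roll": 0}
    - {"translation": [25, -7.3, 0], "roll": 0}
    - {"translation": [25, -7.3, 0], "roll": 0}
    - {"translation": [25, -7.3, 0], "roll": 0}
    - {"translation": [12, -3, 0], "roll": 0}
    - {"translation": [0, 0, 0], "roll": 0.1}
    - {"translation": [0, 0, 0], "roll": 0.12}
    - {"translation": [0, 0, 0], "roll": 0.12}
    - {"translation": [0, 0, 0], "roll": 0.12}
    - {"translation": [0, 0, 0], "roll": 0.12}
    - {"translation": [0, 0, 0], "roll": 0.12}
    - {"translation": [0, 0, 0], "roll": 0.12}
    - {"translation": [0, 0, 0], "roll": 0.12}
    - {"translation": [0, 0, 0], "roll": 0.12}
    - {"translation": [0, 0, 0], "roll": 0.12}
    - {"translation": [0, 0, 0], "roll": 0.12}
    - {"translation": [0, 0, 0], "roll": 0.12}
    - {"translation": [0, 0, 0], "roll": 0}
    - {"translation": [0, 0, 0], "roll": 0}

```text
invalid input
```

```bash
python3 - <<'E'
from h import *
to((.502,-.008,.0967))
im=read_camera("wrist");cal=get_calibration("wrist")
q=(.60306,.34526,1.2923)
g=np.array([[-171,54,200],[-171,-54,200],[-171,54,168],[-171,-54,168],[-198,35,109],[-198,-35,109]])/1e3
u=proj(cal,place(q,g));print(u.round().tolist())
out=im[:,:,::-1].copy()
for p in u: cv2.circle(out,tuple(int(v) for v in p),3,(255,0,255),1)
cv2.imwrite("pics/w3.png",out);cv2.imwrite("pics/w3raw.png",im[:,:,::-1])
E
```

```text
t 7.8 tcp [ 0.6576 -0.1232  0.1161] rot [-3.141 -0.     2.713] F [-0.1 -0.5 -1.4] op 0.0216 q [-0.3   0.7   1.23 -0.    1.21 -1.44]
(0.502, -0.008, 0.0967) -> tool mm [189.4  40.1  19.5]
[[10103.0, -9165.0], [2277.0, -719.0], [2036.0, -1524.0], [1325.0, -309.0], [853.0, -398.0], [793.0, -148.0]]
```

View pics/w3.png

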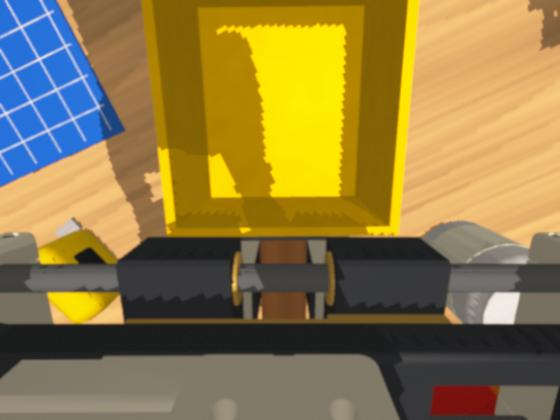

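That call had 21 rows and was refused, so the picture is unchanged. I'll repeat it with 20. (6 pictures viewed so far, 4 left.)

Emit:
step_arm:
  commands:
    - {"translation": [15, -4, 0], "roll": 0}
    - {"translation": [25, -7.3, 0], "roll": 0}
    - {"translation": [25, -7.3, 0], "roll": 0}
    - {"translation": [25, -7.3, 0], "roll": 0}
    - {"translation": [25, -7.3, 0], "roll": 0}
    - {"translation": [25, -7.3, 0], "roll": 0}
    - {"translation": [12, -3, 0], "roll": 0}
    - {"translation": [0, 0, 0], "roll": 0.1}
    - {"translation": [0, 0, 0], "roll": 0.12}
    - {"translation": [0, 0, 0], "roll": 0.12}
    - {"translation": [0, 0, 0], "roll": 0.12}
    - {"translation": [0, 0, 0], "roll": 0.12}
    - {"translation": [0, 0, 0], "roll": 0.12}
    - {"translation": [0, 0, 0], "roll": 0.12}
    - {"translation": [0, 0, 0], "roll": 0.12}
    - {"translation": [0, 0, 0], "roll": 0.12}
    - {"translation": [0, 0, 0], "roll": 0.12}
    - {"translation": [0, 0, 0], "roll": 0.12}
    - {"translation": [0, 0, 0], "roll": 0.12}
    - {"translation": [0, 0, 0], "roll": 0}

```text
time: 9.52
tool_pos: [0.5007, -0.0994, 0.1153]
tool_rot: [-3.139, -0.0, 1.289]
contact_force: [-0.5, 0.4, -1.9]
opening: 0.0218
grip_force: 54.9
```

```bash
python3 - <<'E'
from h import *
to((.502,-.008,.0967))
im=read_camera("wrist");cal=get_calibration("wrist")
q=(.60306,.34526,1.2923)
g=np.array([[-171,54,200],[-171,-54,200],[-171,54,168],[-171,-54,168],[-198,35,109],[-198,-35,109]])/1e3
u=proj(cal,place(q,g));print(u.round().tolist())
out=im[:,:,::-1].copy()
for p in u: cv2.circle(out,tuple(int(v) for v in p),3,(255,0,255),1)
cv2.imwrite("pics/w3.png",out);cv2.imwrite("pics/w3raw.png",im[:,:,::-1])
E
```

```text
t 9.52 tcp [ 0.5007 -0.0994  0.1153] rot [-3.139 -0.     1.289] F [-0.5  0.4 -1.9] op 0.0218 q [-0.35  0.44  1.72 -0.    0.99 -0.06]
(0.502, -0.008, 0.0967) -> tool mm [ 88.2 -24.2  18.6]
[[-3492.0, -11065.0], [1752.0, -10759.0], [-314.0, -1638.0], [521.0, -1620.0], [120.0, -429.0], [317.0, -428.0]]
```

View pics/w3.png

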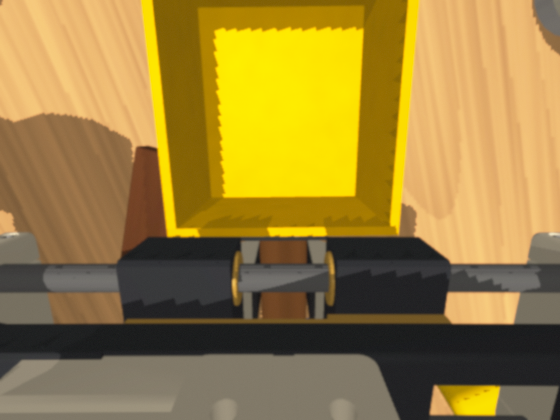

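Pan turned and level, with the floor at (215–360, 30–195). The chute isn't in the wrist's view, so I'll refit the lip using the pivots and paddle as well.

```bash
python3 - <<'E'
from h import *
A=get_calibration("scene");B=get_calibration("side")
def res(v):
    q=v[:3];th=v[3];yp=v[4]
    P=lambda M:place(q,np.array(M)/1e3)
    bx=-165+11-58*np.sin(th)-3;bz=152-58*np.cos(th)+3
    a=proj(A,P([[-170,54,200],[-170,-54,200],[-109,-yp,182],[bx,35,bz],[bx,-35,bz]]))-[(375.4,196),(378.6,230.6),(404,236.2),(359.4,226),(360.2,245)]
    b=proj(B,P([[-170,54,200],[-109,yp,182]]))-[(233,262.6),(219.4,289)]
    return np.r_[a.ravel(),b.ravel()]
r=least_squares(res,[.603,.345,1.29,.73,56],x_scale=[.01,.01,.1,.1,5],loss="soft_l1")
print(r.x,res(r.x).reshape(-1,2).round(1).tolist())
q=r.x;lip=place(q,[[-.165,0,.17]])[0];print("lip",lip)
d=np.array([np.cos(q[2]),np.sin(q[2])])
for w in(62,45,33,-10):
    c=lip[:2]-d*(w/1e3+.0575+.083);to((*c,.0967))
E
```

```text
[ 0.60629383  0.34331703  1.28774605  0.7850476  56.16627729] [[-0.2, -0.8], [-0.3, -2.2], [0.3, 0.0], [-0.2, -1.1], [0.1, 1.2], [-1.1, -0.7], [-0.2, 0.3]]
lip [0.56021166 0.18488271 0.17      ]
t 9.57 tcp [ 0.5008 -0.0995  0.1154] rot [-3.139  0.     1.295] F [ 0.7  0.2 -1.6] op 0.0221 q [-0.35  0.44  1.72 -0.    0.99 -0.07]
(np.float64(0.5036562793457154), np.float64(-0.009559413744632095), 0.0967) -> tool mm [ 87.3 -21.6  18.8]
t 9.57 tcp [ 0.5008 -0.0995  0.1154] rot [-3.139  0.     1.295] F [ 0.7  0.2 -1.6] op 0.0221 q [-0.35  0.44  1.72 -0.    0.99 -0.07]
(np.float64(0.5084041387517262), np.float64(0.006764122363109887), 0.0967) -> tool mm [104.3 -21.5  18.8]
t 9.57 tcp [ 0.5008 -0.0995  0.1154] rot [-3.139  0.     1.295] F [ 0.7  0.2 -1.6] op 0.0221 q [-0.35  0.44  1.72 -0.    0.99 -0.07]
(np.float64(0.511755568920675), np.float64(0.018286618439163044), 0.0967) -> tool mm [116.3 -21.4  18.8]
t 9.57 tcp [ 0.5008 -0.0995  0.1154] rot [-3.139  0.     1.295] F [ 0.7  0.2 -1.6] op 0.0221 q [-0.35  0.44  1.72 -0.    0.99 -0.07]
(np.float64(0.523764860359408), np.float64(0.05957556271168679), 0.0967) -> tool mm [159.3 -21.1  18.8]
```

Emit:
step_arm:
  commands:
    - {"translation": [7, -2, 2], "roll": 0}
    - {"translation": [15, -4, 3], "roll": 0}
    - {"translation": [15, -4, 3], "roll": 0}
    - {"translation": [15, -4, 3], "roll": 0}
    - {"translation": [15, -4, 3], "roll": 0}
    - {"translation": [12, -2, 3], "roll": 0}
    - {"translation": [8, -1.5, 2], "roll": 0}
    - {"translation": [0, 0, 0], "roll": 0}
    - {"translation": [0, 0, 0], "roll": 0}

```text
time: 10.32
tool_pos: [0.5048, -0.0099, 0.0975]
tool_rot: [-3.141, 0.0, 1.295]
contact_force: [0.4, -0.5, -1.4]
opening: 0.0215
grip_force: 54.9
```

Emit:
step_arm:
  commands:
    - {"translation": [3, 0, 0], "roll": 0}
    - {"translation": [3, 0, 0], "roll": 0}
    - {"translation": [3, 0, 0], "roll": 0}
    - {"translation": [3, 0, 0], "roll": 0}
    - {"translation": [3, 0, 0], "roll": 0}
    - {"translation": [3, 0, 0], "roll": 0}
    - {"translation": [0, 0, 0], "roll": 0}
    - {"translation": [0, 0, 0], "roll": 0}

```text
time: 10.98
tool_pos: [0.5098, 0.0073, 0.0977]
tool_rot: [3.142, 0.0, 1.293]
contact_force: [0.3, 0.2, -1.3]
opening: 0.0216
grip_force: 54.9
```

```bash
python3 - <<'E'
from h import *
to((.51176,.01829,.0967),(.5238,.0596,.0967))
a=read_camera("scene");b=read_camera("side")
out=np.zeros((300,800,3),np.uint8)
out[:,:400]=cv2.resize(a[170:290,310:470],(400,300),interpolation=3);out[:,400:]=cv2.resize(b[190:310,150:310],(400,300),interpolation=3)
cv2.imwrite("pics/n1.png",cv2.resize(out,(800,300))[:,:,::-1])
E
```

```text
t 10.98 tcp [0.5098 0.0073 0.0977] rot [3.142 0.    1.293] F [ 0.3  0.2 -1.3] op 0.0216 q [-0.14  0.46  1.74 -0.    0.94  0.14]
(0.51176, 0.01829, 0.0967) -> tool mm [11.1 -1.1  1. ]
(0.5238, 0.0596, 0.0967) -> tool mm [54.1 -0.9  1. ]
```

View pics/n1.png

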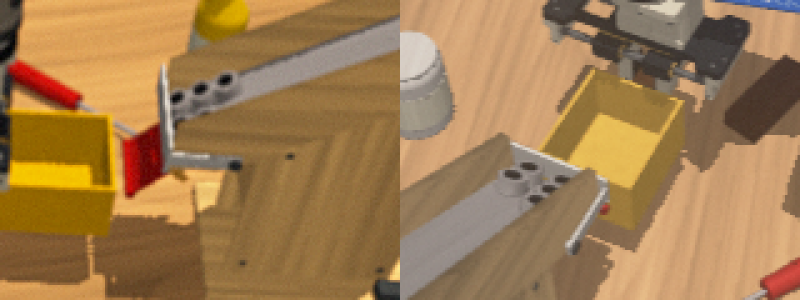

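The pan's wall at crop (112,130–230) is squarely in front of the paddle (125–160, 130–195), about 10 mm away and centred in the side view. Feeling for the bar now.

Emit:
step_arm:
  commands:
    - {"translation": [1.5, -0.2, 0.2], "roll": 0}
    - {"translation": [1.5, -0.2, 0.2], "roll": 0}
    - {"translation": [1.5, -0.2, 0.2], "roll": 0}
    - {"translation": [1.5, -0.2, 0.2], "roll": 0}
    - {"translation": [1.5, -0.2, 0.2], "roll": 0}
    - {"translation": [1.5, 0, 0], "roll": 0}
    - {"translation": [1.5, 0, 0], "roll": 0}
    - {"translation": [1.5, 0, 0], "roll": 0}
    - {"translation": [1.5, 0, 0], "roll": 0}
    - {"translation": [1.5, 0, 0], "roll": 0}
    - {"translation": [0, 0, 0], "roll": 0}
    - {"translation": [0, 0, 0], "roll": 0}

```text
time: 12.08
tool_pos: [0.5128, 0.0218, 0.0966]
tool_rot: [-3.141, 0.0, 1.293]
contact_force: [-0.6, -2.4, -2.1]
opening: 0.0216
grip_force: 54.9
```

Emit:
step_arm:
  commands:
    - {"translation": [1.5, 0, 0], "roll": 0}
    - {"translation": [1.5, 0, 0], "roll": 0}
    - {"translation": [1.5, 0, 0], "roll": 0}
    - {"translation": [1.5, 0, 0], "roll": 0}
    - {"translation": [1.5, 0, 0], "roll": 0}
    - {"translation": [1.5, 0, 0], "roll": 0}
    - {"translation": [1.5, 0, 0], "roll": 0}
    - {"translation": [1.5, 0, 0], "roll": 0}
    - {"translation": [1.5, 0, 0], "roll": 0}
    - {"translation": [1.5, 0, 0], "roll": 0}
    - {"translation": [0, 0, 0], "roll": 0}
    - {"translation": [0, 0, 0], "roll": 0}

```text
time: 13.08
tool_pos: [0.5171, 0.0364, 0.0967]
tool_rot: [3.141, -0.0, 1.293]
contact_force: [-0.5, -3.0, -2.4]
opening: 0.0215
grip_force: 54.9
```

Emit:
step_arm:
  commands:
    - {"translation": [1.5, 0, 0], "roll": 0}
    - {"translation": [1.5, 0, 0], "roll": 0}
    - {"translation": [1.5, 0, 0], "roll": 0}
    - {"translation": [1.5, 0, 0], "roll": 0}
    - {"translation": [1.5, 0, 0], "roll": 0}
    - {"translation": [1.5, 0, 0], "roll": 0}
    - {"translation": [1.5, 0, 0], "roll": 0}
    - {"translation": [1.5, 0, 0], "roll": 0}
    - {"translation": [1.5, 0, 0], "roll": 0}
    - {"translation": [1.5, 0, 0], "roll": 0}
    - {"translation": [0, 0, 0], "roll": 0}
    - {"translation": [0, 0, 0], "roll": 0}

```text
time: 14.08
tool_pos: [0.5212, 0.0508, 0.0967]
tool_rot: [3.141, -0.0, 1.293]
contact_force: [-0.0, -3.3, -2.7]
opening: 0.0216
grip_force: 54.9
```

Emit:
step_arm:
  commands:
    - {"translation": [1, 0, 0], "roll": 0}
    - {"translation": [1, 0, 0], "roll": 0}
    - {"translation": [1, 0, 0], "roll": 0}
    - {"translation": [0, 0, 0], "roll": 0}
    - {"translation": [0, 0, 0], "roll": 0}

```text
time: 14.5
tool_pos: [0.522, 0.0537, 0.0967]
tool_rot: [3.142, 0.0, 1.293]
contact_force: [0.0, -3.6, -3.2]
opening: 0.0215
grip_force: 54.9
```

Emit:
step_arm:
  commands:
    - {"translation": [1, 0, 0], "roll": 0}
    - {"translation": [1, 0, 0], "roll": 0}
    - {"translation": [1, 0, 0], "roll": 0}
    - {"translation": [0, 0, 0], "roll": 0}
    - {"translation": [0, 0, 0], "roll": 0}

```text
time: 14.92
tool_pos: [0.5229, 0.0566, 0.0967]
tool_rot: [3.142, -0.0, 1.293]
contact_force: [-1.8, -3.2, -2.4]
opening: 0.0218
grip_force: 54.9
```

Emit:
step_arm:
  commands:
    - {"translation": [1, 0, 0], "roll": 0}
    - {"translation": [1, 0, 0], "roll": 0}
    - {"translation": [1, 0, 0], "roll": 0}
    - {"translation": [0, 0, 0], "roll": 0}
    - {"translation": [0, 0, 0], "roll": 0}

```text
time: 15.33
tool_pos: [0.5237, 0.0595, 0.0967]
tool_rot: [3.141, 0.0, 1.293]
contact_force: [-1.0, -4.0, -3.2]
opening: 0.0216
grip_force: 54.9
```

Emit:
step_arm:
  commands:
    - {"translation": [1, 0, 0], "roll": 0}
    - {"translation": [1, 0, 0], "roll": 0}
    - {"translation": [0, 0, 0], "roll": 0}
    - {"translation": [0, 0, 0], "roll": 0}

```text
time: 15.67
tool_pos: [0.5242, 0.0613, 0.0967]
tool_rot: [3.141, 0.0, 1.293]
contact_force: [0.0, -3.6, -2.7]
opening: 0.022
grip_force: 54.9
```

Emit:
step_arm:
  commands:
    - {"translation": [1, 0, 0], "roll": 0}
    - {"translation": [0, 0, 0], "roll": 0}
    - {"translation": [1, 0, 0], "roll": 0}
    - {"translation": [0, 0, 0], "roll": 0}
    - {"translation": [0, 0, 0], "roll": 0}

```text
time: 16.08
tool_pos: [0.5248, 0.0633, 0.0967]
tool_rot: [3.142, 0.0, 1.293]
contact_force: [-0.8, -3.9, -2.9]
opening: 0.0216
grip_force: 54.9
```

Emit:
step_arm:
  commands:
    - {"translation": [1, 0, 0], "roll": 0}
    - {"translation": [0, 0, 0], "roll": 0}
    - {"translation": [0, 0, 0], "roll": 0}

```text
time: 16.33
tool_pos: [0.525, 0.0642, 0.0967]
tool_rot: [3.142, 0.0, 1.293]
contact_force: [-1.0, -5.1, -3.0]
opening: 0.0218
grip_force: 54.9
```

Emit:
step_arm:
  commands:
    - {"translation": [1, 0, 0], "roll": 0}
    - {"translation": [0, 0, 0], "roll": 0}
    - {"translation": [0, 0, 0], "roll": 0}

```text
time: 16.58
tool_pos: [0.5253, 0.0652, 0.0967]
tool_rot: [3.141, 0.0, 1.293]
contact_force: [-1.6, -4.4, -2.9]
opening: 0.0216
grip_force: 54.9
```

Emit:
step_arm:
  commands:
    - {"translation": [1, 0, 0], "roll": 0}
    - {"translation": [0, 0, 0], "roll": 0}
    - {"translation": [0, 0, 0], "roll": 0}

```text
time: 16.83
tool_pos: [0.5256, 0.0662, 0.0967]
tool_rot: [3.142, 0.0, 1.293]
contact_force: [-1.3, -3.7, -2.9]
opening: 0.0214
grip_force: 54.9
```

Emit:
step_arm:
  commands:
    - {"translation": [1, 0, 0], "roll": 0}
    - {"translation": [0, 0, 0], "roll": 0}
    - {"translation": [0, 0, 0], "roll": 0}

```text
time: 17.08
tool_pos: [0.5255, 0.067, 0.0964]
tool_rot: [-3.141, 0.001, 1.293]
contact_force: [-1.9, -2.6, -7.0]
opening: 0.0217
grip_force: 55.0
```

```bash
python3 - <<'E'
from h import *
to()
a=read_camera("scene");b=read_camera("side")
print(np.round(observe()["contact_force"],1))
out=np.zeros((300,800,3),np.uint8)
out[:,:400]=cv2.resize(a[170:260,340:460],(400,300),interpolation=3);out[:,400:]=cv2.resize(b[200:290,170:290],(400,300),interpolation=3)
cv2.imwrite("pics/n2.png",out[:,:,::-1])
E
```

```text
t 17.08 tcp [0.5255 0.067  0.0964] rot [-3.141e+00  1.000e-03  1.293e+00] F [-1.9 -2.6 -7. ] op 0.0217 q [-0.02  0.49  1.69 -0.    0.97  0.26]
[-1.5 -4.  -5.3]
```

View pics/n2.png

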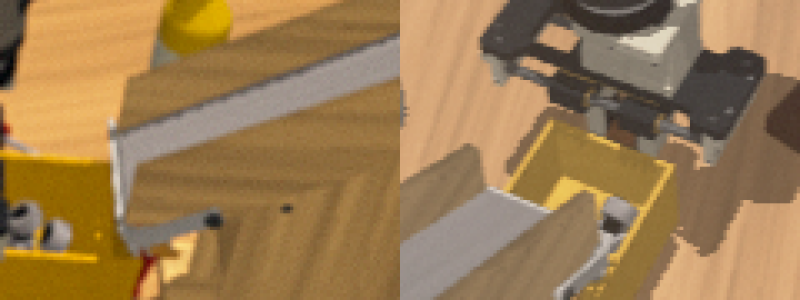

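The trough is now empty in both views, and nuts show in the pan at crop (10–70, 210–250). I'll hold still and then check the count.

Emit:
step_arm:
  commands:
    - {"translation": [0, 0, 0], "roll": 0}
    - {"translation": [0, 0, 0], "roll": 0}
    - {"translation": [0, 0, 0], "roll": 0}
    - {"translation": [0, 0, 0], "roll": 0}
    - {"translation": [0, 0, 0], "roll": 0}
    - {"translation": [0, 0, 0], "roll": 0}
    - {"translation": [0, 0, 0], "roll": 0}
    - {"translation": [0, 0, 0], "roll": 0}

```text
time: 17.85
tool_pos: [0.5258, 0.0671, 0.0967]
tool_rot: [3.142, 0.0, 1.293]
contact_force: [-2.2, -3.7, -4.9]
opening: 0.0217
grip_force: 55.0
```

```bash
python3 - <<'E'
from h import *
to()
w=read_camera("wrist");b=read_camera("side")
out=np.zeros((300,800,3),np.uint8)
out[:,:400]=cv2.resize(w[0:262,120:470],(400,300));out[:,400:]=cv2.resize(b[200:320,120:280],(400,300),interpolation=3)
cv2.imwrite("pics/n3.png",out[:,:,::-1])
E
```

```text
t 17.85 tcp [0.5258 0.0671 0.0967] rot [3.142 0.    1.293] F [-2.2 -3.7 -4.9] op 0.0217 q [-0.02  0.49  1.68 -0.    0.97  0.26]
```

View pics/n3.png

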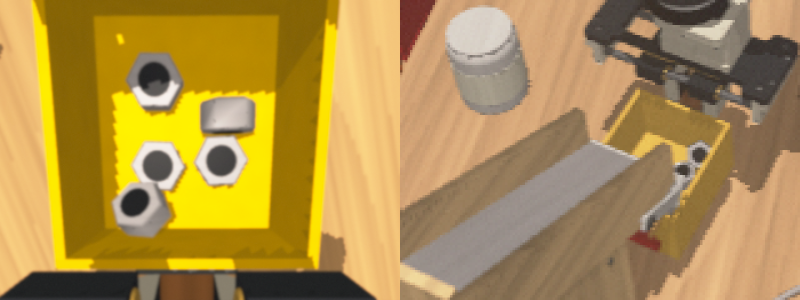

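The wrist view shows all five nuts in the pan (crop 155,80; 228,115; 158,165; 220,160; 140,208). The side view shows the trough empty. The picture budget is used up, so I'll go by numbers from here. Backing off gently.

Emit:
step_arm:
  commands:
    - {"translation": [-2, 0, 0], "roll": 0}
    - {"translation": [-2.5, 0, 0], "roll": 0}
    - {"translation": [-2.5, 0, 0], "roll": 0}
    - {"translation": [-2.5, 0, 0], "roll": 0}
    - {"translation": [-2.5, 0, 0], "roll": 0}
    - {"translation": [-2.5, 0, 0], "roll": 0}
    - {"translation": [-2.5, 0, 0], "roll": 0}
    - {"translation": [-2.5, 0, 0], "roll": 0}
    - {"translation": [-2.5, 0, 0], "roll": 0}
    - {"translation": [-2.5, 0, 0], "roll": 0}
    - {"translation": [-2.5, 0, 0], "roll": 0}
    - {"translation": [-2.5, 0, 0], "roll": 0}
    - {"translation": [-2.5, 0, 0], "roll": 0}
    - {"translation": [-2.5, 0, 0], "roll": 0}
    - {"translation": [-2.5, 0, 0], "roll": 0}
    - {"translation": [-2.5, 0, 0], "roll": 0}
    - {"translation": [-2.5, 0, 0], "roll": 0}
    - {"translation": [-2.5, 0, 0], "roll": 0}
    - {"translation": [-2.5, 0, 0], "roll": 0}
    - {"translation": [-2.5, 0, 0], "roll": 0}

```text
time: 19.62
tool_pos: [0.5122, 0.0193, 0.0967]
tool_rot: [3.142, -0.0, 1.293]
contact_force: [-0.2, -1.1, -2.8]
opening: 0.0218
grip_force: 55.0
```

Emit:
step_arm:
  commands:
    - {"translation": [-4, 0, 0], "roll": 0}
    - {"translation": [-6, 0, 0], "roll": 0}
    - {"translation": [-8, 0, 0], "roll": 0}
    - {"translation": [-10, 0, -2], "roll": 0}
    - {"translation": [-10, 0, -4], "roll": 0}
    - {"translation": [-10, 0, -4], "roll": 0}
    - {"translation": [-8, 0, -4], "roll": 0}
    - {"translation": [-5, 0, -3], "roll": 0}
    - {"translation": [0, 0, 0], "roll": 0}

```text
time: 20.37
tool_pos: [0.4958, -0.0405, 0.1147]
tool_rot: [3.14, 0.0, 1.291]
contact_force: [0.5, 1.0, -2.9]
opening: 0.0219
grip_force: 55.0
```

```bash
python3 -c "
from h import *
to((.412,-.380,.113),(.412,-.380,.043))"
```

```text
t 20.37 tcp [ 0.4958 -0.0405  0.1147] rot [3.14  0.    1.291] F [ 0.5  1.  -2.9] op 0.0219 q [-0.24  0.42  1.76 -0.    0.97  0.04]
(0.412, -0.38, 0.113) -> tool mm [-349.4   13.1    1.7]
(0.412, -0.38, 0.043) -> tool mm [-349.4   13.    71.7]
```

Emit:
step_arm:
  commands:
    - {"translation": [-6, 0, 0], "roll": 0}
    - {"translation": [-12, 0, 0], "roll": 0}
    - {"translation": [-18, 1, 0], "roll": 0}
    - {"translation": [-20, 1, 0], "roll": 0}
    - {"translation": [-20, 1, 0], "roll": 0}
    - {"translation": [-20, 1, 0], "roll": 0}
    - {"translation": [-20, 1, 0], "roll": 0}
    - {"translation": [-20, 1, 0], "roll": 0}
    - {"translation": [-20, 1, 0], "roll": 0}
    - {"translation": [-20, 1, 0], "roll": 0}
    - {"translation": [-20, 1, 0], "roll": 0}
    - {"translation": [-20, 1, 0], "roll": 0}
    - {"translation": [-20, 1, 0], "roll": 0}
    - {"translation": [-20, 1, 0], "roll": 0}
    - {"translation": [-20, 1, 0], "roll": 0}
    - {"translation": [-20, 0, 0], "roll": 0}
    - {"translation": [-20, 0, 0], "roll": 0}
    - {"translation": [-16, 0, 0], "roll": 0}
    - {"translation": [-11, 0, 0], "roll": 0}
    - {"translation": [-6, 0, 0], "roll": 0}

```text
time: 22.03
tool_pos: [0.4116, -0.3798, 0.1135]
tool_rot: [-3.142, 0.0, 1.292]
contact_force: [0.4, 0.3, -3.3]
opening: 0.0217
grip_force: 55.0
```

Emit:
step_arm:
  commands:
    - {"translation": [0, 0, 0], "roll": 0}
    - {"translation": [0, 0, 0], "roll": 0}
    - {"translation": [0, 0, 5], "roll": 0}
    - {"translation": [0, 0, 10], "roll": 0}
    - {"translation": [0, 0, 12], "roll": 0}
    - {"translation": [0, 0, 12], "roll": 0}
    - {"translation": [0, 0, 10], "roll": 0}
    - {"translation": [0, 0, 6], "roll": 0}
    - {"translation": [0, 0, 5], "roll": 0}
    - {"translation": [0, 0, 4], "roll": 0}
    - {"translation": [0, 0, 0], "roll": 0}
    - {"translation": [0, 0, 0], "roll": 0}

```text
time: 23.03
tool_pos: [0.4124, -0.3785, 0.0498]
tool_rot: [3.141, 0.0, 1.293]
contact_force: [-0.3, 0.3, -2.9]
opening: 0.0216
grip_force: 55.0
```

```bash
python3 - <<'E'
from h import *
to((.412,-.380,.040))
w=read_camera("wrist");A=get_calibration("wrist");s=read_camera("scene");C=get_calibration("scene")
# scene: yellow mask near mat -> pan bounding; predicted rim corners
o=observe();y=o["tool_rot"][2];c=np.array(o["tool_pos"][:2])+.083*np.array([np.cos(y),np.sin(y)]);print("pan centre",c)
for n in("scene","side"):
    if n=="side": read_camera(n)
    for r in search_frame(n,"pan_center")[:3]:print(n,np.round(r["at"],3),round(r["confidence"],2))
E
```

```text
t 23.03 tcp [ 0.4124 -0.3785  0.0498] rot [3.141 0.    1.293] F [-0.3  0.3 -2.9] op 0.0216 q [-0.88  0.6   1.64 -0.    0.9  -0.6 ]
(0.412, -0.38, 0.04) -> tool mm [-1.6  0.1  9.8]
pan centre [ 0.4352714  -0.29886182]
scene [ 0.096 -0.334  0.034] 0.95
scene [ 0.434 -0.301  0.054] 0.81
scene [ 0.682 -0.457  0.023] 0.42
side [ 0.435 -0.294  0.052] 0.7
side [ 0.24  -0.338  0.066] 0.45
```

Emit:
step_arm:
  commands:
    - {"translation": [0, 0, 3], "roll": 0}
    - {"translation": [0, 0, 2], "roll": 0}
    - {"translation": [0, 0, 1.5], "roll": 0}
    - {"translation": [0, 0, 1], "roll": 0}
    - {"translation": [0, 0, 0.5], "roll": 0}
    - {"translation": [0, 0, 0], "roll": 0}
    - {"translation": [0, 0, 0], "roll": 0}

```text
time: 23.87
tool_pos: [0.4123, -0.3787, 0.0421]
tool_rot: [3.141, 0.001, 1.293]
contact_force: [-2.0, -2.0, 2.5]
opening: 0.0216
grip_force: 55.0
```

Emit:
step_arm:
  commands:
    - {"translation": [0, 0, 0.5], "roll": 0}
    - {"translation": [0, 0, 0.5], "roll": 0}
    - {"translation": [0, 0, 0.5], "roll": 0}
    - {"translation": [0, 0, 0], "roll": 0}
    - {"translation": [0, 0, 0], "roll": 0}

```text
time: 24.28
tool_pos: [0.4124, -0.3792, 0.0409]
tool_rot: [3.14, 0.001, 1.293]
contact_force: [-3.2, -2.6, 6.1]
opening: 0.0217
grip_force: 55.0
```

It's on the mat (Fz turned upward). I'll ease the grip, then open and withdraw.

Emit:
step_arm:
  commands:
    - {"translation": [0, 0, 0], "roll": 0}
    - {"translation": [0, 0, 0], "roll": 0}
    - {"translation": [0, 0, 0], "roll": 0}
    - {"translation": [0, 0, 0], "roll": 0}
  grip_force: 4

```text
time: 24.62
tool_pos: [0.4123, -0.3782, 0.04]
tool_rot: [-3.141, -0.0, 1.293]
contact_force: [-0.5, -1.3, -0.9]
opening: 0.0222
grip_force: 4.0
```

Emit:
step_arm:
  commands:
    - {"translation": [0, 0, 0], "roll": 0}
    - {"translation": [0, 0, 0], "roll": 0}
    - {"translation": [0, 0, 0], "roll": 0}
    - {"translation": [0, 0, 0], "roll": 0}
    - {"translation": [0, 0, 0], "roll": 0}
    - {"translation": [0, 0, 0], "roll": 0}
    - {"translation": [0, 0, 0], "roll": 0}
    - {"translation": [0, 0, 0], "roll": 0}
    - {"translation": [0, 0, 0], "roll": 0}
  fingers: 0.8

```text
time: 25.37
tool_pos: [0.4122, -0.3784, 0.0402]
tool_rot: [3.142, 0.0, 1.293]
contact_force: [-0.2, -0.1, 0.2]
opening: 0.0727
grip_force: 0.0
```

Emit:
step_arm:
  commands:
    - {"translation": [0, 0, -5], "roll": 0}
    - {"translation": [0, 0, -15], "roll": 0}
    - {"translation": [0, 0, -20], "roll": 0}
    - {"translation": [0, 0, -20], "roll": 0}
    - {"translation": [0, 0, -20], "roll": 0}
    - {"translation": [0, 0, -20], "roll": 0}
    - {"translation": [0, 0, -20], "roll": 0}
    - {"translation": [0, 0, -20], "roll": 0}
    - {"translation": [0, 0, 0], "roll": 0}
    - {"translation": [0, 0, 0], "roll": 0}

```text
time: 26.2
tool_pos: [0.4126, -0.3788, 0.1815]
tool_rot: [3.139, 0.002, 1.293]
contact_force: [0.0, -0.1, -0.5]
opening: 0.0732
grip_force: 0.0
```

```bash
python3 - <<'E'
from h import *
to()
w=read_camera("wrist");A=get_calibration("wrist")
m=cv2.inRange(cv2.cvtColor(w,cv2.COLOR_RGB2HSV),(22,150,60),(35,255,255))
k,l,s,c=cv2.connectedComponentsWithStats(cv2.morphologyEx(m,cv2.MORPH_CLOSE,np.ones((5,5))))
j=1+np.argmax(s[1:,4]);print(s[j])
h=cv2.convexHull(np.argwhere(l==j)[:,::-1].astype(np.int32)).reshape(-1,2)
print("rim rect at z .073:",cv2.minAreaRect(ray(A,h,.073)[:,:2].astype(np.float32)))
print("nuts",[(np.round(r["at"],3).tolist(),round(r["confidence"],2)) for r in search_frame("wrist","nut1")])
for n in("scene","side"):
    read_camera(n)
    for r in search_frame(n,"pan_center")[:2]:print(n,np.round(r["at"],3),round(r["confidence"],2))
E
```

```text
t 26.2 tcp [ 0.4126 -0.3788  0.1815] rot [3.139e+00 2.000e-03 1.293e+00] F [ 0.  -0.1 -0.5] op 0.0732 q [-0.88  0.44  1.5  -0.    1.2  -0.6 ]
[  219    38   126   145 14017]
rim rect at z .073: ((0.43292737007141113, -0.3003361225128174), (0.11388995498418808, 0.098666250705719), 74.06756591796875)
nuts [([0.418, -0.313, 0.018], 0.96), ([0.426, -0.277, 0.022], 0.96), ([0.443, -0.325, 0.022], 0.82), ([0.455, -0.3, 0.026], 0.79), ([0.399, -0.332, 0.028], 0.66)]
scene [ 0.173 -0.341  0.037] 0.96
scene [ 0.422 -0.309  0.048] 0.63
side [ 0.431 -0.303  0.046] 0.77
side [ 0.214 -0.337  0.057] 0.67
```

The rim measures 114 × 99 mm at the height expected for a level pan, centred within 3 mm of the mat's centre, and all five nuts are inside. Handing in.

```bash
python3 -c "
from cell import *
print(hand_in())"
```

```text
the job is handed in; nothing more can be done
None
```

All five nuts are in the yellow pan, which stands level within about 3 mm of the blue mat's centre with the gripper clear; I handed it in after about 26 s of robot time, but the hand-in returned no verdict and I didn't re-measure the other things on the bench.

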